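# Pop a pipe coupling and stop it at the reader

### The arm

A 6-joint arm with a two-finger parallel gripper is mounted at the origin on the work surface. World frame = base frame: x ahead of the robot, y to its left, z up, the work surface at z = 0. Lengths are in m, angles in rad, forces in N, time in s.
With the tool pointing down it reaches from about 0.25 to 0.725 m from the base axis. Payload 4 kg.
Tool frame: the origin (TCP) lies on the centre line of the jaws, within the pads' length; the fingertips stand 11 mm ahead of it and the grasp point (between the pads) lies 8 mm behind it; z points along the fingers, x is the direction in which the jaws open and shut, and the axes are right-handed (so a half turn about z gives the same grasp; the last joint's range is limited). The gripper opens to 85 mm and grips with 20 to 120 N. Pads are 22 mm wide; open, the fingers measure 114 mm over their backs; the gripper's body (76 mm by 85 mm) begins 54 mm behind the grasp point. The pads swing forward as they close: fully open they stand 13 mm farther back than shut.
Start: joints at [-1.132, 0.241, 0.005, 1.335, 0, 1.571], TCP at [0.212, -0.453, 0.242] pointing down, gripper open.
Joint ranges: [-2.72, 2.72], [-1.05, 1.87], [-1.09, 1.28], [-1.99, 2.15], [-1.42, 1.44], [-3.14, 3.14]. Speed limits (rad/s): [2.79, 2.79, 3.14, 3.14, 3.14, 3.14].

### API

Orientations are given as a unit quaternion [x, y, z, w].
In Python, from workcell import bot, viewer, order gives the robot as it stands. The module is installed in compiled form; this text tells all that it offers.
- The arm moves only by the tool send_rows, never from a script. Its argument "increments" is a list that holds one entry, the list of rows, each a list of 4 numbers: the shift along the tool's x, y, z in m, then the turn about the tool's z in degrees. A call has exactly 8 rows; each row shifts and turns the pose as measured when the row begins, along the tool's axes as they then stand; what a row does not reach is not made up. A row lasts 1/10 s, in which the tool goes at most 50 mm and 8.59 degrees, less where a joint would pass 70% of its speed; a pose out of reach is approached as far as the arm can. A call is refused whole if a number of a shift passes 0.05 or a number of a turn 8.59, either way. A call with a gripper value outside its range is refused whole. "hand" is the closure, from -1 (fully open) to 1 (shut), so that 0 is half open, set as the call begins (left out, the last holds). The fingers move at their own pace and stop on an object; the grip force is fixed at half the most. Time passes only in rows, so rows that do not move let the fingers close, or fill a call up. It gives the time, the measured TCP pose, the force and the opening at its end, in the units of the state.
- bot.get_obs(): the state, without advancing time (a new reading comes with each control period).
- viewer.camera(name): name is "scene" or "side" or "wrist"; returns a dict with "image" (384x512x3 uint8, red, green, blue), "range_z" (384x512 float32, m along the optical axis (not along the pixel's ray), 0 where there is no reading), "camera_matrix" (3x3 intrinsics, pixels), "eye" and "rotation" of the camera in the world. Camera axes: x right, y down, z forward; pixel columns grow to the right and rows downward; lengths in m; the calibration is good to about 2 mm. A picture is of the moment at which its call begins.
- order.job_done(): hands the job in, once; it reports no verdict.
The state is a dict: "clock": time; "joint_pos": joint angles; "joint_vel": joint speeds; "tau": joint torques, N m; "eef_pos": TCP position; "tool_rot": TCP orientation; "ft_force": force on the tool from outside, world axes, zero at the start; "ft_torque": the same for the moment, N m; "grip_width": finger opening in m.
Only numpy, scipy, OpenCV 4.12 (cv2) and the standard library are available. Lean on these libraries where they do the work, as an engineer would, in place of code of your own. Each camera call takes 0.05 s, during which the arm holds its last target.

### The job

Press the orange ejector key of the dispenser with one finger so that the galvanised pipe coupling pops out of its pocket, and with the other finger standing in the lane stop it as it rolls down, wholly beside the green bar of the reader. Do not lift or carry the coupling, do not let it run off into the catch tray, and leave the other things where they are. Finish while holding: the key still pressed down and the coupling resting against the finger beside the green bar.

Things in the scene. Friction and masses are not known exactly. Their poses are not given: they have to be found in the camera images.
- dispenser: Grey fixed dispenser on the table, about 160 x 315 mm: a pocket, a sloping lane below it, an orange key beside the lane, a catch tray. Origin: on the table, under the middle of the lane's width. z up; the lane runs along y at x = 0, downhill towards -y, falling 8 degrees (0.1405 mm per mm). The key is on the -x side.
- lane_floor (a point): Point on the dark lane floor, mid-width, at dispenser x 0, y -45 mm, 50 mm high; axes as the dispenser's. The lane is 44 mm wide between side walls 4 mm thick that rise only 4 mm above the floor.
- lane_step (a point): Upper edge of the lane floor, dispenser y +40 mm, 62 mm high. Uphill of it is the pocket (to y +84 mm; side walls 78 mm, end wall 94 mm above the table). Its floor is a lifter, at rest 7 mm lower than the lane, so that the step keeps the coupling in. It rises as far as the key goes down: after about 7 mm of press the coupling rolls over the step and down the lane, up to 0.5 m/s.
- lane_end (a point): Open lower end of the lane floor, dispenser y -125 mm, 39 mm high. Below it stands an open grey catch tray (y -127 to -207 mm, 85 mm wide, 28 mm high).
- ejector_top (a point): Centre of the orange key's top face; moves with the key. Bar 28 mm wide, 90 mm long along y, at dispenser x -65 mm (-79 to -51), y -45 mm (-90 to 0). Its top slopes like the lane, parallel to it: 20 mm higher than the lane floor at the same y when up, 8 mm higher fully pressed. Press it anywhere along its length.
- ejector (a joint): Downward travel of the orange key (m): 0 up, 0.012 fully down. Spring return: about 2.5 N to start, 6 N fully down, plus 2 to 3 N for the coupling and lifter while the coupling is on it.
- coupling: Galvanised (light silver) pipe coupling: cylinder 36 mm in diameter, 38 mm long, dark bores, 0.13 to 0.27 kg. At the start it lies across the pocket, its axis along dispenser x. Origin: its centre; its x axis is its own axis, about which it rolls. In the lane its centre is 18 mm from the floor.
- reader: Fixed black reader box 34 x 50 x 50 mm with a bright green bar 14 x 60 mm on top (58 mm high), long way along y. Turned as the dispenser; beside the lane, opposite the key, at dispenser x +56 mm, at varying places along y. Origin: under its centre on the table. The coupling is wholly beside the bar when its centre is within 12 mm of this origin along y.
- reducer: Black cone-shaped pipe reducer standing up, 60 mm wide, 62 mm high. Origin at its underside. Leave alone.
- collar: Steel collar (ring), 48 mm wide, 28 mm high. Origin at its underside. Leave alone.
- reject: Dark coupling, 32 mm in diameter, 36 mm long, lying in the catch tray. Origin under it. Leave alone.
- elbow: Steel pipe elbow, about 70 mm, 32 mm thick, lying on the table. Leave alone.
- spanner: Wrench, 190 mm long, lying on the table. Leave alone.
- sealant: Jar with blue cap, 52 mm wide, 85 mm high. Leave alone.
- marker: Blue marker pen, 125 mm long, 18 mm thick, lying on the table. Leave alone.
Mind the look-alikes: they are no part of the job. Leave any brown look-alike of the reader alone.

How it is judged:
By the outcome, as a careful person would: the job done as asked, in the order asked, and still so for the second after the job is handed in, while the arm keeps its last pose, push and grip.
It also fails if it takes over 29 s, if anything falls off the work surface, if the arm or the gripper's body presses on something with over 40 N, if the wrist force passes 120 N, or if a joint passes its speed limit or range.

## Working session

There is one attempt and no reset: what is moved stays moved. The work goes in short steps, Python scripts to look and compute and a tool call to move; the robot and the scene stay as the last step left them, time stands still between calls to the robot, and variables do not carry over. Pictures are saved under pics/ and viewed, and the job is handed in when it is done.

Besides the shell and the picture viewer there is one more tool, called after "Request:" in YAML: its name, and indented under it one key for each argument. send_rows: Moves the arm, as the interface text tells. Its arguments: {"type":"object","properties":{"increments":{"type":"array","items":{"type":"array","items":{"type":"array","items":{"type":"number"}}}},"hand":{"type":"number"}},"required":["increments"]}

```bash
mkdir -p pics; python3 - <<'E'
from workcell import bot,viewer,order
import cv2,numpy as np
print(bot.get_obs())
for n in ["scene","side","wrist"]:
    c=viewer.camera(n); cv2.imwrite(f"pics/{n}0.png",c["image"][:,:,::-1]); np.savez(f"{n}0.npz",**c)
    print(n,c["camera_matrix"].tolist(),c["eye"],c["rotation"].tolist())
E
```

```text
{'clock': 0.0, 'joint_pos': array([-1.13202326e+00,  2.41460599e-01,  3.68140578e-03,  1.33514913e+00,
        5.63644640e-06,  1.57078797e+00]), 'joint_vel': array([-0.00144401,  0.0015327 , -0.00176536, -0.00085842,  0.00263083,
       -0.00109069]), 'tau': array([-5.00286442e-04, -3.72316933e+01,  2.52408385e+01,  1.68759545e-02,
       -1.48241979e-04, -1.02959092e-05]), 'eef_pos': array([ 0.21215695, -0.45208402,  0.24137278]), 'tool_rot': array([ 8.44048283e-01, -5.36266127e-01, -8.98236081e-04, -5.74043827e-04]), 'ft_force': array([-0.11831093, -0.49635351,  0.37195982]), 'ft_torque': array([-0.0122501 ,  0.00265982,  0.05149881]), 'grip_width': 0.08526123755045532}
scene [[406.0841552871692, 0.0, 257.4256111990353], [0.0, 406.0841552871692, 194.5434529278676], [0.0, 0.0, 1.0]] [ 1.21855734 -0.77567029  0.87358642] [0.8480751457344672, 0.3136178555223012, -0.15007125844652952, -0.3998637333809232]
side [[467.1097395985992, 0.0, 257.00209152109716], [0.0, 467.1097395985992, 194.8064721211083], [0.0, 0.0, 1.0]] [0.16253475 0.98921146 1.10313306] [-0.17293169003964515, 0.9013023301075126, -0.38934421177665246, 0.07848455312236756]
wrist [[329.71352599053296, 0.0, 253.71888593275318], [0.0, 329.71352599053296, 191.77891930967408], [0.0, 0.0, 1.0]] [ 0.27427402 -0.42312984  0.37316315] [0.8362144496761674, -0.5313086495254612, -0.07411206947378812, 0.11385918606123704]
```

View pics/scene0.png

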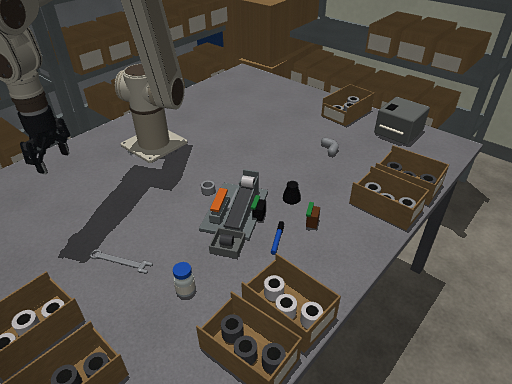

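View pics/side0.png

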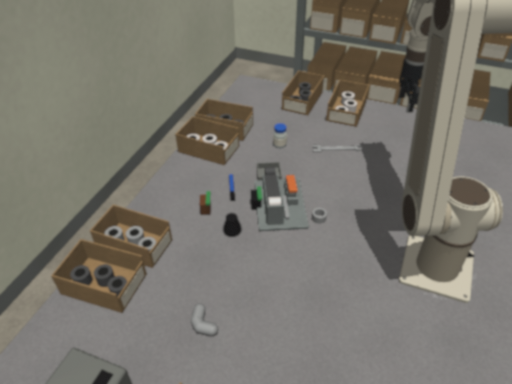

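View pics/wrist0.png

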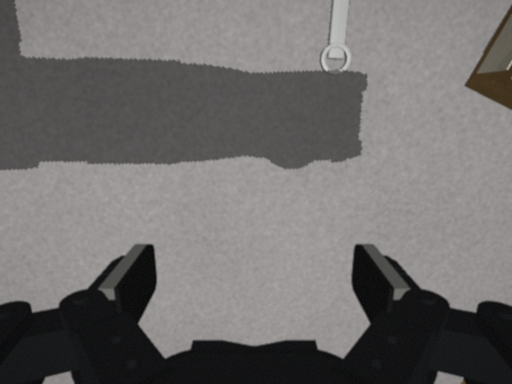

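```bash
cat > h.py <<'E'
import numpy as np,cv2
from scipy.spatial.transform import Rotation as R
def load(n): return dict(np.load(n))
def cloud(c):
    z=c["range_z"];K=c["camera_matrix"]
    v,u=np.mgrid[0:384,0:512]
    p=np.stack([(u-K[0,2])/K[0,0]*z,(v-K[1,2])/K[1,1]*z,z],-1)
    q=np.asarray(c["rotation"]); M=R.from_quat(q).as_matrix() if q.shape==(4,) else q
    return p@M.T+c["eye"], z>0
def masks(img):
    h=cv2.cvtColor(img,cv2.COLOR_RGB2HSV)
    return {"orange":cv2.inRange(h,(3,150,120),(16,255,255)),"green":cv2.inRange(h,(45,120,60),(80,255,255))}
E
python3 - <<'E'
from h import *
for n in ["scene","side"]:
    c=load(n+"0.npz");P,ok=cloud(c)
    print(n,"table z",np.median(P[300:310,100:110,2]) )
    for k,m in masks(c["image"]).items():
        nl,l,s,ce=cv2.connectedComponentsWithStats(m)
        for i in range(1,nl):
            if s[i,4]<8: continue
            q=P[(l==i)&ok]; 
            print(k,ce[i].round(),s[i,4],np.median(q,0).round(4),q.min(0).round(3),q.max(0).round(3))
    im=c["image"]
    cr=im[160:265,180:330] if n=="scene" else im[150:245,190:335]
    cv2.imwrite(f"pics/crop_{n}.png",cv2.resize(cr[:,:,::-1],None,fx=5,fy=5,interpolation=cv2.INTER_CUBIC))
E
```

```text
scene table z -0.001242751632983763
orange [218. 199.] 188 [ 0.5    -0.1278  0.0694] [ 0.472 -0.171  0.059] [ 0.526 -0.085  0.078]
green [255. 202.] 68 [ 0.5865 -0.057   0.0581] [ 0.568 -0.083  0.052] [ 0.603 -0.026  0.062]
green [310. 208.] 66 [0.7327 0.026  0.0577] [0.714 0.001 0.052] [0.748 0.06  0.061]
side table z 0.015046957285263729
orange [291. 184.] 115 [ 0.4942 -0.1189  0.0708] [ 0.471 -0.165  0.041] [ 0.522 -0.079  0.082]
green [258. 194.] 37 [ 0.5833 -0.0476  0.0568] [ 0.57  -0.076  0.047] [ 0.598 -0.029  0.061]
green [208. 198.] 20 [0.7257 0.036  0.0595] [0.717 0.014 0.055] [0.737 0.055 0.062]
```

View pics/crop_scene.png

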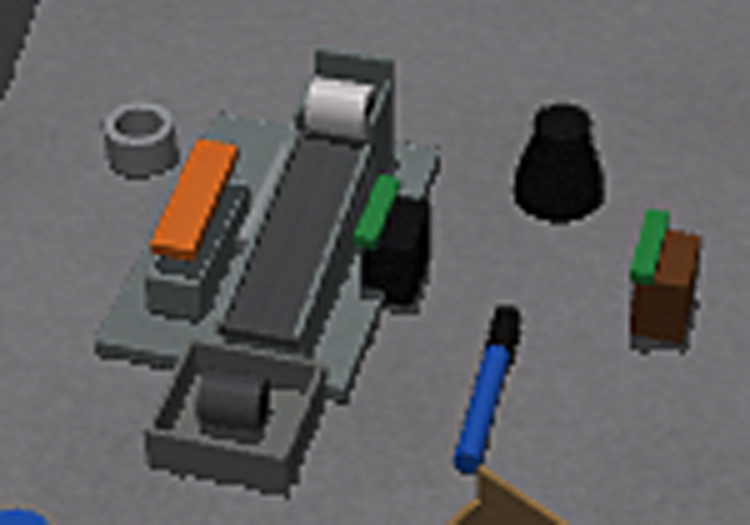

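View pics/crop_side.png

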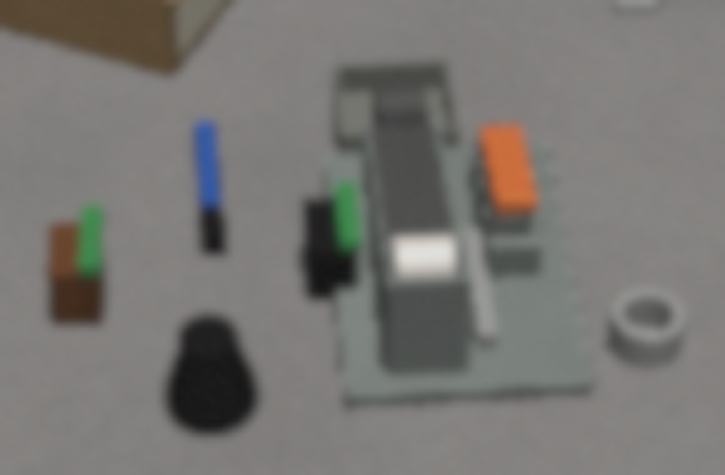

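```bash
python3 - <<'E'
from h import *
for n in ["scene","side"]:
    c=load(n+"0.npz");P,ok=cloud(c)
    K=c["camera_matrix"];M=R.from_quat(c["rotation"]).as_matrix()
    for k,m in masks(c["image"]).items():
        nl,l,s,ce=cv2.connectedComponentsWithStats(m)
        for i in range(1,nl):
            if s[i,4]<15: continue
            ys,xs=np.where(l==i); h=.07 if k=="orange" else .058
            d=np.stack([(xs-K[0,2])/K[0,0],(ys-K[1,2])/K[1,1],np.ones(len(xs))],-1)@M.T
            p=c["eye"]+d*((h-c["eye"][2])/d[:,2])[:,None]
            r=cv2.minAreaRect((p[:,:2]*1000).astype(np.float32))
            print(n,k,r, cv2.boxPoints(r).round().tolist())
E
```

```text
scene orange ((499.32928466796875, -127.81768035888672), (26.6678409576416, 102.69097137451172), 28.837604522705078) [[463.0, -89.0], [512.0, -179.0], [536.0, -166.0], [486.0, -76.0]]
scene green ((585.8995971679688, -56.09239959716797), (14.823126792907715, 65.44757843017578), 25.64116859436035) [[565.0, -30.0], [593.0, -89.0], [607.0, -82.0], [578.0, -23.0]]
scene green ((733.3888549804688, 25.83816909790039), (13.519285202026367, 66.58625030517578), 24.84739112854004) [[713.0, 53.0], [741.0, -7.0], [754.0, -2.0], [726.0, 59.0]]
side orange ((494.94427490234375, -121.86248016357422), (24.141145706176758, 76.02254486083984), 25.53105926513672) [[468.0, -93.0], [500.0, -161.0], [522.0, -151.0], [489.0, -82.0]]
side green ((582.0359497070312, -48.852081298828125), (9.84633731842041, 52.87135314941406), 21.891780853271484) [[568.0, -26.0], [587.0, -75.0], [596.0, -72.0], [577.0, -22.0]]
side green ((728.2221069335938, 31.886863708496094), (3.2629029750823975, 47.282806396484375), 26.267005920410156) [[716.0, 52.0], [737.0, 10.0], [740.0, 11.0], [719.0, 54.0]]
```

```bash
cat > plan.py <<'E'
import numpy as np,sys
from scipy.spatial.transform import Rotation as R
from workcell import bot
def plan(x,y,z,yaw,rows=8,vmax=.045,tmax=8.5):
    o=bot.get_obs();p=o["eef_pos"].copy();M=R.from_quat(o["tool_rot"]).as_matrix()
    a=np.degrees(np.arctan2(M[1,0],M[0,0]));print("t",o["clock"],"p",p.round(4),"yaw",a.round(2),"zaxis",M[:,2].round(4))
    d=np.array([x,y,z])-p;da=(yaw-a+180)%360-180
    n=max(np.linalg.norm(d)/vmax,abs(da)/tmax,1e-9)
    print("rows needed",n)
    n=max(n,rows) if n<rows else n
    for i in range(rows):
        f=1/n
        Mi=R.from_euler('z',da*f*i,degrees=True).as_matrix()@M
        s=Mi.T@(d*f); print([round(float(v),4) for v in s]+[round(float(-da*f),2)])
if __name__=="__main__": plan(*map(float,sys.argv[1:5]))
E
python3 plan.py .576 -.16 .24 27
```

```text
t 0.15 p [ 0.2122 -0.4522  0.2416] yaw -64.86 zaxis [-7.0e-04  1.4e-03 -1.0e+00]
rows needed 10.806666898344307
[-0.0102, -0.042, 0.0002, -8.5]
[-0.0039, -0.043, 0.0002, -8.5]
[0.0025, -0.0431, 0.0001, -8.5]
[0.0089, -0.0423, 0.0001, -8.5]
[0.015, -0.0405, 0.0001, -8.5]
[0.0208, -0.0378, 0.0001, -8.5]
[0.0262, -0.0343, 0.0001, -8.5]
[0.031, -0.0301, 0.0001, -8.5]
```

Request:
send_rows:
  increments:
    - [[-0.01,-0.042,0,-8.5],[-0.004,-0.043,0,-8.5],[0.0025,-0.043,0,-8.5],[0.009,-0.042,0,-8.5],[0.015,-0.0405,0,-8.5],[0.021,-0.038,0,-8.5],[0.026,-0.034,0,-8.5],[0.031,-0.03,0,-8.5]]
  hand: -0.2

```text
clock: 0.95
eef_pos: [0.4834, -0.2297, 0.2385]
tool_rot: [0.999, 0.034, -0.002, -0.001]
ft_force: [0.4, -0.3, -1.3]
grip_width: 0.0518
```

```bash
python3 plan.py .576 -.16 .24 27
```

```text
t 0.95 p [ 0.4834 -0.2297  0.2385] yaw 3.88 zaxis [-0.0048  0.0026 -1.    ]
rows needed 2.720343250888598
[0.0121, -0.0079, -0.0002, -2.89]
[0.0125, -0.0073, -0.0002, -2.89]
[0.0129, -0.0066, -0.0002, -2.89]
[0.0132, -0.006, -0.0002, -2.89]
[0.0135, -0.0053, -0.0002, -2.89]
[0.0137, -0.0046, -0.0002, -2.89]
[0.0139, -0.0039, -0.0002, -2.89]
[0.0141, -0.0032, -0.0002, -2.89]
```

Request:
send_rows:
  increments:
    - [[0.016,-0.01,0,-4],[0.017,-0.009,0,-4],[0.018,-0.008,0,-4],[0.018,-0.007,0,-4],[0.018,-0.006,0,-4],[0.018,-0.005,0,-3],[0,0,0,0],[0,0,0,0]]

```text
clock: 1.75
eef_pos: [0.5801, -0.1499, 0.2331]
tool_rot: [0.969, 0.247, -0.005, -0.004]
ft_force: [-0.5, 0.6, -0.2]
grip_width: 0.0512
```

```bash
python3 plan.py .576 -.16 .24 27; python3 - <<'E'
from workcell import viewer
import cv2,numpy as np
c=viewer.camera("wrist"); cv2.imwrite("pics/wrist1.png",c["image"][:,:,::-1]); np.savez("wrist1.npz",**c);print(c["eye"])
E
```

```text
t 1.75 p [ 0.5801 -0.1499  0.2331] yaw 28.57 zaxis [-0.0121  0.0055 -0.9999]
rows needed 0.2877496178195897
[-0.0011, 0.0009, -0.0009, 0.2]
[-0.0011, 0.0009, -0.0009, 0.2]
[-0.0011, 0.0009, -0.0009, 0.2]
[-0.0011, 0.0009, -0.0009, 0.2]
[-0.0011, 0.0009, -0.0009, 0.2]
[-0.001, 0.0009, -0.0009, 0.2]
[-0.001, 0.0009, -0.0009, 0.2]
[-0.001, 0.0009, -0.0009, 0.2]
[ 0.54914758 -0.0903722   0.36543608]
```

View pics/wrist1.png

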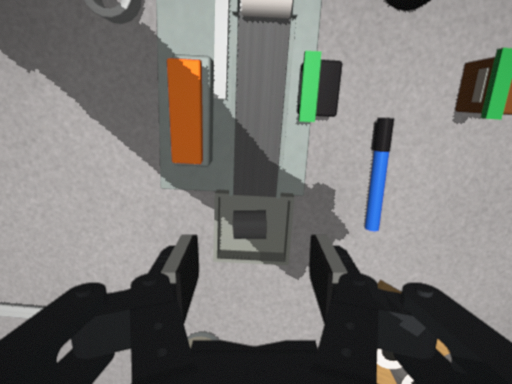

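```bash
cat > meas.py <<'E'
from h import *
import sys
c=load(sys.argv[1]);K=c["camera_matrix"];M=R.from_quat(c["rotation"]).as_matrix();P,ok=cloud(c)
def cast(uv,z):
    uv=np.atleast_2d(uv);d=np.stack([(uv[:,0]-K[0,2])/K[0,0],(uv[:,1]-K[1,2])/K[1,1],np.ones(len(uv))],-1)@M.T
    z=np.broadcast_to(z,len(uv))
    return c["eye"]+d*((z-c["eye"][2])/d[:,2])[:,None]
print("table z near",np.median(P[300:310,20:60,2]),np.median(P[150:200,410:440,2]))
o={}
for k,m in masks(c["image"]).items():
    nl,l,s,ce=cv2.connectedComponentsWithStats(m)
    for i in range(1,nl):
        if s[i,4]<200: continue
        ys,xs=np.where((l==i)); q=P[(l==i)&ok]
        zz=P[ys,xs,2]
        print(k,ce[i].round(1),s[i],"z",np.percentile(q[:,2],[2,50,98]).round(4))
        if k=="orange":
            A=np.c_[q[:,:2],np.ones(len(q))];b=np.linalg.lstsq(A,q[:,2],rcond=None)[0]; print("slope",b[:2],np.hypot(*b[:2]),"downhill heading",np.degrees(np.arctan2(-b[1],-b[0])))
            z=np.c_[q[:,:2],np.ones(len(q))]@b; p=cast(np.c_[xs,ys],.070)
            # iterate onto plane
            for _ in range(4): p=cast(np.c_[xs,ys],b[0]*p[:,0]+b[1]*p[:,1]+b[2])
        else: p=cast(np.c_[xs,ys],.058)
        r=cv2.minAreaRect((p[:,:2]*1000).astype(np.float32)); print(r,p.mean(0).round(4))
E
python3 meas.py wrist1.npz
```

```text
table z near 0.004894837959705189 4.025118169148634e-05
orange [184.8 109.8] [ 167   58   35  106 3295] z [0.0634 0.0704 0.0763]
slope [-0.0696735   0.12339736] 0.14170852101616926 downhill heading -60.54974560956063
((498.603271484375, -127.83930969238281), (27.562744140625, 88.9817123413086), 25.602088928222656) [ 0.4975 -0.1254  0.0703]
green [498.8  85.5] [ 482   48   30   71 1294] z [0.0519 0.0579 0.0597]
((729.7474975585938, 26.854633331298828), (18.632347106933594, 58.90986633300781), 24.679460525512695) [0.7303 0.0254 0.058 ]
green [309.5  86.2] [ 299   51   22   71 1206] z [0.05   0.058  0.0595]
((583.9403076171875, -55.34574890136719), (15.707517623901367, 59.408721923828125), 25.786001205444336) [ 0.5837 -0.0549  0.058 ]
```

```bash
cat >> meas.py <<'E'
th=np.radians(25.7);X=np.array([np.cos(th),np.sin(th)]);Y=np.array([-X[1],X[0]])
O=np.array([.4982,-.1266])+.065*X+.045*Y
print("origin",O)
D=lambda p:np.c_[(p[:,:2]-O)@X,(p[:,:2]-O)@Y]*1000
for nm,uv,z in [("lane end L",(235,194),.041),("lane end R",(276,194),.041),("lane mid L",(238,60),.062),("lane mid R",(289,60),.062),("step",(265,20),.064),("coupling base edge",(265,10),.09),("plate bl",(160,188),.005),("plate br",(303,195),.005),("tray front",(252,258),.028),("box R top",(342,60),.05),("box R bot",(336,115),.05),("bar",(309.5,86.2),.058)]:
    print(nm,D(cast(uv,z)).round(1),"depth z",P[int(uv[1]),int(uv[0])].round(4))
im=c["image"][0:215,140:360];cv2.imwrite("pics/cropw.png",cv2.resize(im[:,:,::-1],None,fx=2.7,fy=2.7,interpolation=cv2.INTER_CUBIC))
E
python3 meas.py wrist1.npz|tail -14
```

```text
((583.9403076171875, -55.34574890136719), (15.707517623901367, 59.408721923828125), 25.786001205444336) [ 0.5837 -0.0549  0.058 ]
origin [ 0.53725535 -0.05786369]
lane end L [[ -20.4 -124.6]] depth z [ 0.5731 -0.1799  0.0377]
lane end R [[  21.4 -122.5]] depth z [ 0.6091 -0.1584  0.0437]
lane mid L [[-20.9   0.9]] depth z [ 0.5175 -0.0657  0.057 ]
lane mid R [[22.9  3.1]] depth z [ 0.5566 -0.0448  0.0597]
step [[ 0.5 32.8]] depth z [ 0.5233 -0.0278  0.0628]
coupling base edge [[-0.3 33.9]] depth z [ 0.5217 -0.026   0.0838]
plate bl [[-107.3 -132. ]] depth z [ 4.972e-01 -2.250e-01  3.000e-04]
plate br [[  54.7 -131.8]] depth z [ 6.450e-01 -1.537e-01  1.000e-04]
tray front [[   0.5 -201.5]] depth z [ 0.6261 -0.2411  0.0238]
box R top [[71.2  6.9]] depth z [ 0.6064 -0.0096 -0.0008]
box R bot [[ 71.3 -41. ]] depth z [ 6.303e-01 -5.980e-02  6.000e-04]
bar [[ 43.1 -17.2]] depth z [ 0.5831 -0.0548  0.0579]
```

View pics/cropw.png

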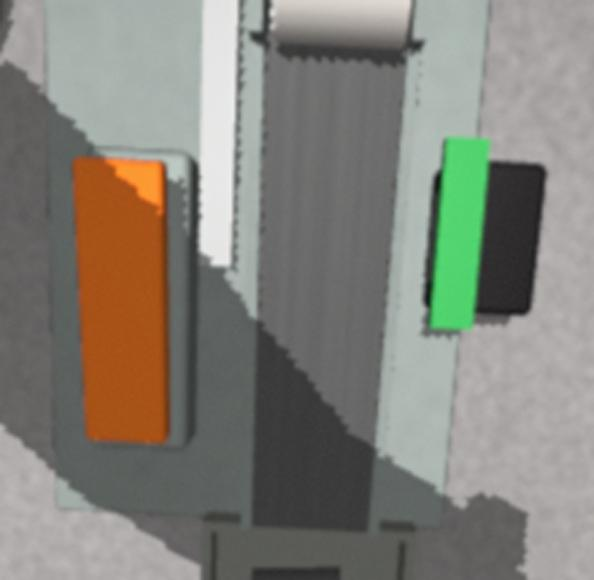

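```bash
python3 plan.py .528 -.1135 .125 25.7; python3 - <<'E'
from h import *
c=load("wrist1.npz");P,ok=cloud(c);print(P[[20,40,60,80],[219,219,219,219]].round(3))
E
```

```text
t 1.8 p [ 0.58   -0.1499  0.233 ] yaw 28.56 zaxis [-0.012   0.0059 -0.9999]
rows needed 2.78397675941296
[-0.0034, -0.007, 0.0136, 0.36]
[-0.0035, -0.0069, 0.0136, 0.36]
[-0.0035, -0.0069, 0.0136, 0.36]
[-0.0036, -0.0069, 0.0136, 0.36]
[-0.0036, -0.0069, 0.0136, 0.36]
[-0.0036, -0.0068, 0.0136, 0.36]
[-0.0037, -0.0068, 0.0136, 0.36]
[-0.0037, -0.0068, 0.0136, 0.36]
[[ 0.482 -0.04   0.024]
 [ 0.49  -0.056  0.023]
 [ 0.498 -0.072  0.023]
 [ 0.506 -0.088  0.025]]
```

Request:
send_rows:
  increments:
    - [[-0.0045,-0.009,0.016,0.5],[-0.0045,-0.009,0.016,0.5],[-0.0045,-0.009,0.016,0.5],[-0.0045,-0.009,0.016,0.5],[-0.0045,-0.009,0.016,0.5],[-0.0045,-0.009,0.016,0.5],[-0.001,-0.002,0.006,0],[0,0,0,0]]

```text
clock: 2.6
eef_pos: [0.5216, -0.1175, 0.1299]
tool_rot: [0.977, 0.213, -0.005, -0.003]
ft_force: [-0.4, 0.2, 0.2]
grip_width: 0.0511
```

```bash
python3 plan.py .528 -.1135 .10 25.7; python3 - <<'E'
from workcell import viewer
import cv2,numpy as np
for n in ["wrist","scene"]:
    c=viewer.camera(n); im=c["image"][:,:,::-1]
    if n=="scene": im=cv2.resize(im[140:270,170:330],None,fx=4,fy=4,interpolation=cv2.INTER_CUBIC)
    cv2.imwrite(f"pics/{n}2.png",im); np.savez(n+"2.npz",**c)
E
python3 meas.py wrist2.npz | head -8
```

```text
t 2.6 p [ 0.5216 -0.1175  0.1299] yaw 24.58 zaxis [-0.0113  0.0034 -0.9999]
rows needed 0.6854548960725314
[0.001, -0.0001, 0.0037, -0.14]
[0.001, -0.0001, 0.0037, -0.14]
[0.001, -0.0001, 0.0037, -0.14]
[0.001, -0.0001, 0.0037, -0.14]
[0.001, -0.0001, 0.0037, -0.14]
[0.001, -0.0001, 0.0037, -0.14]
[0.001, -0.0001, 0.0037, -0.14]
[0.001, -0.0001, 0.0037, -0.14]
table z near 3.380906234623504e-05 0.0008164413553443106
orange [212.9 204.9] [ 184  141   55  134 5897] z [0.0638 0.0709 0.0763]
slope [-0.07576664  0.11334029] 0.13633269457078662 downhill heading -56.23774252218044
((497.9896545410156, -126.58421325683594), (27.665449142456055, 90.03583526611328), 25.728517532348633) [ 0.4963 -0.1224  0.0706]
green [385.4 160.5] [ 370  115   34   94 2532] z [0.0502 0.0579 0.0594]
((583.0006103515625, -55.46976089477539), (17.238128662109375, 58.90925598144531), 25.485614776611328) [ 0.5825 -0.0542  0.058 ]
origin [ 0.53725535 -0.05786369]
lane end L [[-53.4 -40.7]] depth z [ 0.5057 -0.1119  0.0616]
```

View pics/wrist2.png

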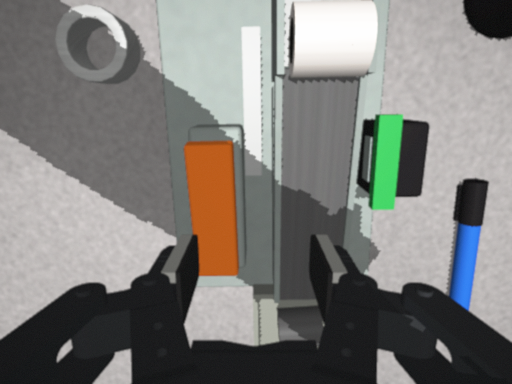

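View pics/scene2.png

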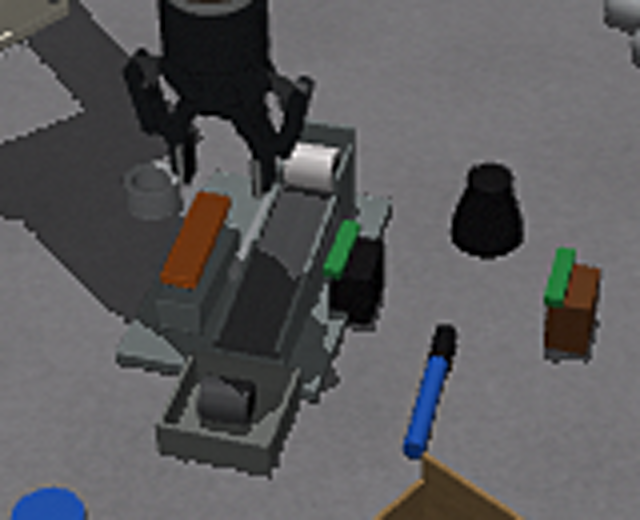

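```bash
python3 - <<'E'
from h import *
from workcell import bot
c=load("wrist2.npz");P,ok=cloud(c);o=bot.get_obs()
M=R.from_quat(o["tool_rot"]).as_matrix();T=(P-o["eef_pos"])@M*1000
for nm,sl in [("L",(slice(225,330),slice(150,205))),("R",(slice(225,330),slice(305,360)))]:
    t=T[sl].reshape(-1,3);k=ok[sl].reshape(-1)&(P[sl][...,2].reshape(-1)>.10);t=t[k]
    t=t[t[:,2]>-25]
    for z0 in range(-25,25,5):
        b=t[(t[:,2]>=z0)&(t[:,2]<z0+5)]
        if len(b)>5: print(nm,z0,len(b),"x",np.percentile(b[:,0],[2,98]).round(1),"y",np.percentile(b[:,1],[2,98]).round(1))
E
```

```text
L -25 307 x [-38.3 -26.3] y [-12.5   8.8]
L -20 336 x [-39.5 -26.3] y [-12.6   8.7]
L -15 300 x [-39.4 -26.3] y [-12.5   9.2]
L -10 267 x [-39.7 -26.3] y [-12.6   8.9]
L -5 238 x [-39.5 -26.3] y [-12.6   8.7]
L 0 177 x [-37.6 -26.3] y [-12.6   8.7]
L 5 63 x [-31.8 -26.3] y [-11.9   8.8]
R -25 300 x [24.5 37.3] y [-12.5   9. ]
R -20 335 x [24.5 37.8] y [-12.5   8.8]
R -15 300 x [24.6 37.9] y [-12.5   8.7]
R -10 281 x [24.5 37.9] y [-12.5   8.6]
R -5 226 x [24.5 37.6] y [-12.5   8.5]
R 0 182 x [24.5 36.5] y [-12.4   9.2]
R 5 67 x [24.5 30.2] y [-11.9   9.1]
```

Request:
send_rows:
  increments:
    - [[0.0015,0,0.006,-0.3],[0.0015,0,0.006,-0.3],[0.0015,0,0.006,-0.3],[0.0015,0,0.006,-0.3],[0.0008,0,0.006,0],[0.0002,0,0.003,0],[0,0,0,0],[0,0,0,0]]

```text
clock: 3.5
eef_pos: [0.5324, -0.1156, 0.0967]
tool_rot: [0.975, 0.224, -0.002, -0.001]
ft_force: [0.2, 0.1, -0.7]
grip_width: 0.0514
```

```bash
python3 plan.py .5275 -.1142 .085 25.7|head -3; python3 - <<'E'
import numpy as np
from workcell import bot
p=bot.get_obs()["eef_pos"][:2]
th=np.radians(25.7);X=np.array([np.cos(th),np.sin(th)]);Y=np.array([-X[1],X[0]])
O=np.array([.498,-.1266])+.065*X+.045*Y
print((p-O)@X,(p-O)@Y)
E
```

```text
t 3.5 p [ 0.5324 -0.1156  0.0967] yaw 25.86 zaxis [-0.0046  0.0018 -1.    ]
rows needed 0.2828295830533766
[-0.0005, -0.0004, 0.0015, 0.02]
-0.02921723242085798 -0.05002866781410637
```

Request:
send_rows:
  increments:
    - [[-0.001,-0.001,0.002,0],[-0.001,-0.001,0.002,0],[-0.001,-0.001,0.002,0],[0,0,0.002,0],[0,0,0.001,0],[0,0,0,0],[0,0,0,0],[0,0,0,0]]

```text
clock: 4.3
eef_pos: [0.5283, -0.1142, 0.0878]
tool_rot: [0.975, 0.224, -0.001, -0.001]
ft_force: [0.3, 0.0, 0.7]
grip_width: 0.051
```

```bash
cat > st.py <<'E'
import numpy as np
from workcell import bot
o=bot.get_obs();p=o["eef_pos"][:2]
th=np.radians(25.7);X=np.array([np.cos(th),np.sin(th)]);Y=np.array([-X[1],X[0]])
O=np.array([.498,-.1266])+.065*X+.045*Y
print(o["clock"],"disp",(p-O)@X,(p-O)@Y,o["eef_pos"][2],"F",o["ft_force"])
E
python3 st.py; python3 - <<'E'
from workcell import viewer
import cv2,numpy as np
for n in ["wrist","scene"]:
    c=viewer.camera(n); im=c["image"][:,:,::-1]
    if n=="scene": im=cv2.resize(im[140:270,170:330],None,fx=4,fy=4,interpolation=cv2.INTER_CUBIC)
    cv2.imwrite(f"pics/{n}3.png",im); np.savez(n+"3.npz",**c)
E
```

```text
4.3 disp -0.03228081729303379 -0.046980366598472406 0.08776332445858961 F [0.28708558 0.04500166 0.72480716]
```

View pics/wrist3.png

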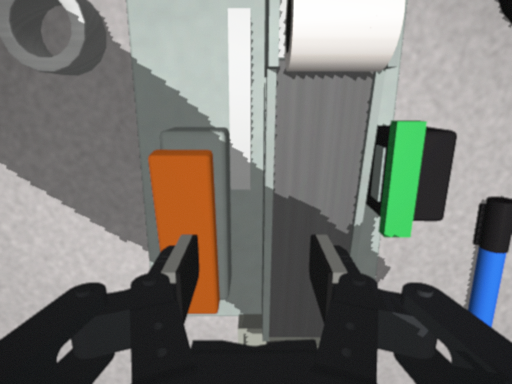

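View pics/scene3.png

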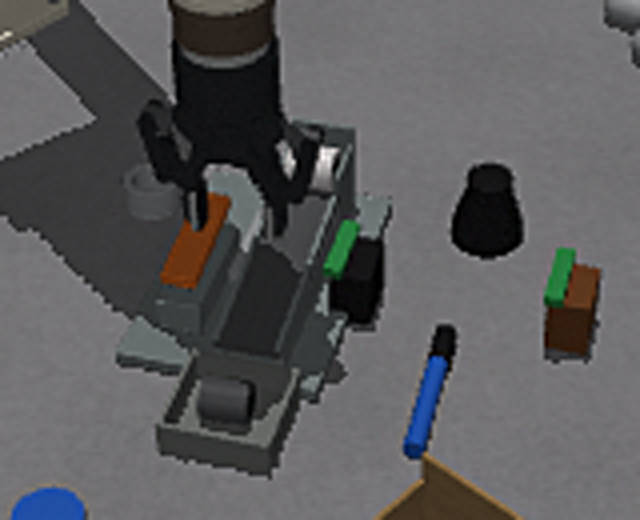

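Request:
send_rows:
  increments:
    - [[0,0,0.003,0],[0,0,0.003,0],[0,0,0.003,0],[0,0,0.003,0],[0,0,0.003,0],[0,0,0.002,0],[0,0,0.001,0],[0,0,0.001,0]]

```text
clock: 5.2
eef_pos: [0.5289, -0.1143, 0.0701]
tool_rot: [0.975, 0.224, -0.0, -0.0]
ft_force: [-2.1, 0.5, 6.1]
grip_width: 0.0512
```

```bash
python3 st.py; cat > look.py <<'E'
from workcell import viewer
import cv2,numpy as np,sys
k=sys.argv[1]
for n in ["wrist","scene"]:
    c=viewer.camera(n); im=c["image"][:,:,::-1]
    if n=="scene": im=cv2.resize(im[140:270,170:330],None,fx=4,fy=4,interpolation=cv2.INTER_CUBIC)
    cv2.imwrite(f"pics/{n}{k}.png",im); np.savez(n+k+".npz",**c)
E
python3 look.py 4
```

```text
5.2 disp -0.031844566712111035 -0.04733863775656404 0.07010331880082749 F [-2.05900155  0.52940045  6.11555179]
```

View pics/wrist4.png

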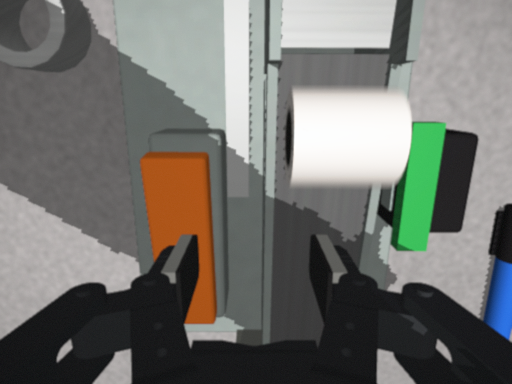

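Request:
send_rows:
  increments:
    - [[0,0,0.001,0],[0,0,0.001,0],[0,0,0.001,0],[0,0,0.001,0],[0,0,0.0005,0],[0,0,0.0005,0],[0,0,0.0005,0],[0,0,0.0005,0]]

```text
clock: 6.1
eef_pos: [0.5291, -0.1147, 0.068]
tool_rot: [0.975, 0.222, 0.001, 0.0]
ft_force: [-1.5, 0.8, 6.9]
grip_width: 0.0513
```

```bash
python3 st.py; python3 look.py 5; python3 meas.py wrist5.npz|head -5; python3 st.py
```

```text
6.1 disp -0.0318131551719254 -0.04775787456759604 0.06797701532985716 F [-1.52719396  0.78949121  6.9229365 ]
table z near 8.684543891515628e-05 0.05803553541064646
orange [181.  215.6] [ 140  152   75  171 7223] z [0.0534 0.0622 0.0658]
slope [-0.07282436  0.10799631] 0.1302558697680592 downhill heading -56.00731851595016
((497.8551330566406, -126.5228271484375), (27.592317581176758, 90.09159851074219), 25.469816207885742) [ 0.4928 -0.1126  0.0614]
green [420.5 183. ] [ 393  122   56  130 4869] z [0.0504 0.0579 0.0593]
6.2 disp -0.03182587024774488 -0.04775037334650877 0.06794983371310429 F [-1.52845494  0.65802454  5.39179134]
```

View pics/wrist5.png

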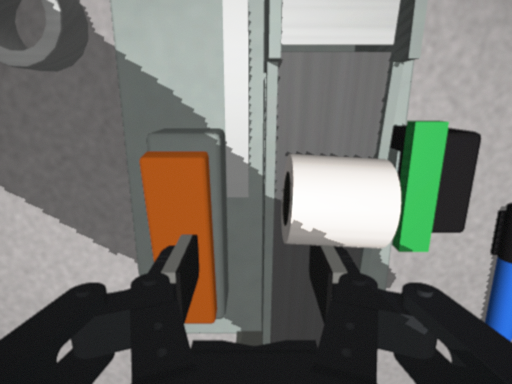

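View pics/scene5.png

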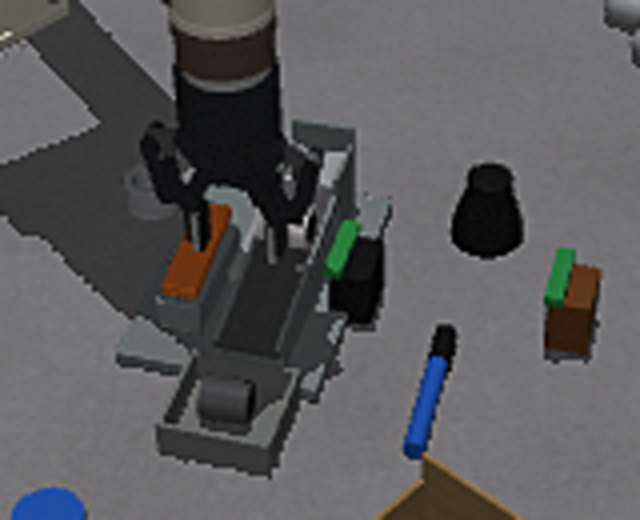

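```bash
cat > coup.py <<'E'
from h import *
import sys
c=load(sys.argv[1]);P,ok=cloud(c)
th=np.radians(25.7);X=np.array([np.cos(th),np.sin(th)]);Y=np.array([-X[1],X[0]])
O=np.array([.498,-.1266])+.065*X+.045*Y
D=np.stack([(P[...,:2]-O)@X,(P[...,:2]-O)@Y,P[...,2]],-1)*1000
m=ok&(abs(D[...,0])<24)&(D[...,1]>-60)&(D[...,1]<30)&(c["image"].min(-1)>120)&(D[...,2]>62)
m[:, :270]=0; m[255:]=0
q=D[m]; print(len(q),"x",np.percentile(q[:,0],[1,99]),"y",np.percentile(q[:,1],[1,99]),"z",np.percentile(q[:,2],[1,99]))
A=np.c_[2*q[:,1],2*q[:,2],np.ones(len(q))];s=np.linalg.lstsq(A,(q[:,1:]**2).sum(1),rcond=None)[0]
print("circle y,z,r",s[0],s[1],np.sqrt(s[2]+s[0]**2+s[1]**2))
for lo,hi in ((-20,0),(0,20)):
    k=q[(q[:,0]>lo)&(q[:,0]<hi)];print(k[k[:,2]>np.percentile(k[:,2],90),1].mean())
g=masks(c["image"])["green"]>0
g&=ok&(abs(D[...,2]-58)<1.5)&(D[...,0]<60);print("bar y",np.percentile(D[g][:,1],[1,99]), "x",np.percentile(D[g][:,0],[1,99]))
E
python3 coup.py wrist5.npz
```

```text
9797 x [-23.18185342  23.25107916] y [-32.58701984  26.28637208] z [62.62469489 90.93063067]
circle y,z,r -15.64548215728145 58.952752656428565 29.690787745203433
-17.616101468409706
-18.619172499277894
bar y [-46.87293046  11.29381442] x [36.01035952 50.3189932 ]
```

Request:
send_rows:
  increments:
    - [[0,0,0.001,0],[0,0,0.001,0],[0,0,0.001,0],[0,0,0.001,0],[0,0,0.001,0],[0,0,0.001,0],[0,0,0.001,0],[0,0,0.001,0]]

```text
clock: 7.0
eef_pos: [0.5291, -0.1148, 0.0665]
tool_rot: [0.975, 0.221, 0.003, 0.001]
ft_force: [-3.6, 0.3, 9.5]
grip_width: 0.0516
```

```bash
python3 st.py; python3 look.py 6;python3 st.py; python3 meas.py wrist6.npz|head -5;  python3 coup.py wrist6.npz
```

```text
7.0 disp -0.03185121948875213 -0.0478260467600281 0.06648503762365435 F [-3.59760011  0.30463441  9.46320988]
7.1 disp -0.031848984417474954 -0.047811242687688896 0.06645920657650876 F [-2.84668787  1.43796225  9.07607599]
table z near 0.00013549488643975482 0.05802058945574798
orange [180.8 215.6] [ 139  152   77  171 7246] z [0.0519 0.0607 0.0644]
slope [-0.07078067  0.10872969] 0.12973838484915895 downhill heading -56.93674270410163
((497.8197326660156, -126.50709533691406), (27.793428421020508, 90.13190460205078), 25.37868881225586) [ 0.4928 -0.1126  0.0599]
green [421.9 182.7] [ 395  121   55  131 4945] z [0.0504 0.0579 0.0592]
9977 x [-23.18768444  23.20975331] y [-32.48623137  26.49139835] z [62.62079652 90.80988021]
circle y,z,r -15.65971319090897 58.851463297783646 29.734407973105174
-17.815302779152265
-18.712101558585513
bar y [-46.9968088   11.46417321] x [36.02762484 50.3461692 ]
```

View pics/wrist6.png

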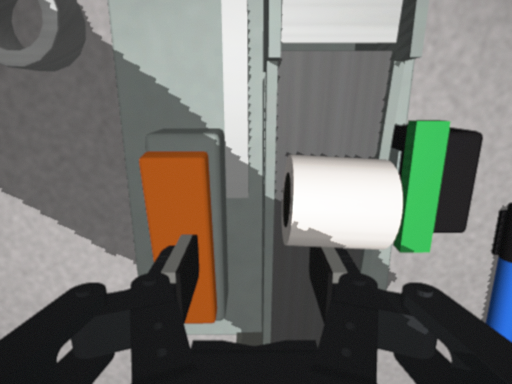

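```bash
python3 -c "
from workcell import order
print(order.job_done())"; python3 st.py
```

```text
the job is handed in; nothing more can be done
None
the job is handed in; nothing more can be done
```

The job is handed in at about 7.1 s of the 29 s allowed. One finger holds the orange key down, and the coupling rests against the other finger in the lane, beside the black reader's green bar. I left the brown look-alike alone.

**What I did:** I set the fingers 51 mm apart and lowered them together, one over the key and one over the lane. Pressing the key let the coupling roll out of its pocket and down to the lane finger.

**Last checks:**
- **Coupling position:** its top line is at dispenser y ≈ -18 mm, and the bar's centre is also at ≈ -18 mm (bar from -47 to +11.5). That is well within the 12 mm allowed. It did not move between the last two pictures.
- **Key:** it is about 10 to 11 mm down by the camera. The vertical force is about 9 N, above the 6 N of the spring fully down, so it is probably at its stop.
- **Other things:** none were seen to move in the last overall picture, taken about 1 s before the end. I judged this by eye only and did not measure it.

**Disagreement:** a circle fit to the coupling's points gave y ≈ -15.7 mm with a radius of 30 mm instead of 18. Other bright surfaces were mixed into that fit, so I went by the top line and the picture. Either value is within the limit.

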